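Set a gift tin in the engraver's centring stage

ROBOT

A 6-joint arm with a two-finger parallel gripper is mounted at the origin on the work surface. World frame = base frame: x ahead of the robot, y to its left, z up, the work surface at z = 0. Lengths are in mm, angles in rad, forces in N, time in s.
With the tool pointing down it reaches from about 350 to 775 mm from the base axis. Payload 7.3 kg.
Tool frame: the origin (TCP) lies on the centre line of the jaws, within the pads' length; the fingertips stand 14 mm ahead of it and the grasp point (between the pads) lies 5 mm behind it; z points along the fingers, y is the line along which they close (so a half turn about z gives the same grasp; the last joint's range is limited). The gripper opens to 92 mm and grips with 3 to 60 N. Pads are 19 mm wide; open, the fingers measure 130 mm over their backs; the gripper's body (75 mm by 190 mm) begins 47 mm behind the grasp point.
Start: joints at [0.955, 0.342, 1.524, -0, 1.275, -0.146], TCP at [237.66, 468.146, 240.741] pointing down, gripper open.
Joint ranges: [-2.53, 2.53], [-0.77, 2.02], [0.04, 2.7], [-1, 4.14], [0.28, 2.66], [-3.11, 3.11]. Speed limits (rad/s): [2.57, 2.57, 3.14, 3.14, 3.14, 3.14].

INTERFACE

Orientations are given as [roll, pitch, yaw] about the fixed x, y, z axes, in that order (R = Rz(yaw) Ry(pitch) Rx(roll)).
In Python, from plant import get_obs, capture, bot, spot_in, trace, pinpoint gives the robot as it stands.
- The arm moves only by the tool play_rows, never from a script. Its argument "rows" is a list of rows, each a list of 2 entries, a list of its own where there are three numbers: the shift along the world's x, y, z in units of 3 cm (1.0 is 3 cm), then the turn, a rotation vector about the world's x, y, z in units of 8 degrees (1.0 is 8 degrees). A call has 1 to 12 rows; each row shifts and turns the commanded pose from where the row before left it; what a row does not reach is not made up. A row lasts 1/8 s, in which the tool goes at most 62.5 mm and 10.7 degrees, less where a joint would pass 70% of its speed; a pose out of reach is approached as far as the arm can. A call with a number of a shift or a turn outside -1 to 1 is refused whole. A call with a gripper value outside its range is refused whole. "hand" is the opening, from -1 (shut) to 1 (fully open), set as the call begins (left out, the last holds). The fingers move at their own pace and stop on an object; the grip force is fixed at half the most. Time passes only in rows, so rows that do not move let the fingers close. It gives the time, the measured TCP pose, the force, the opening and the grip force at its end, in the units of the state.
- get_obs(): the state, without advancing time (a new reading comes with each control period).
- capture(name): name is "side" or "top" or "wrist"; returns a dict with "frame" (420x560x3 uint8, red, green, blue), "fov_y" (degrees; the focal length in pixels is half the picture's height over the tangent of half this angle, whatever the lens; pixels are square), "cx", "cy" (the principal point, pixels), "rvec" (rotation vector, rad) and "tvec" (3), from world to camera coordinates, as OpenCV has them; the wrist camera has in their place "hand_eye" (4x4, takes a point from camera to tool coordinates, whose origin is the TCP and whose axes are the flange's). Camera axes: x right, y down, z forward; pixel columns grow to the right and rows downward; lengths in mm; the calibration is good to about 2 mm. The wrist camera is an equidistant fisheye: a pixel r from the principal point sees the ray r / f radians off the axis. A picture is of the moment at which its call begins: read the wrist's pose just before it. There is no depth.
- bot.close_job(): hands the job in; it is judged then, once.
Trained networks look in the newest picture that a camera, given by its name, has taken for a name from the list of things; names that differ only in an ending like _2 or _b are one class to them, and where a whole thing is asked for, a point or a joint stands for the part that bears it (a point fixed in the world has none). Each returns a list of dicts, best first, with "p" (0 to 1); they miss things now and then, are a little off and sometimes report something else, mostly with a low value. They report only what shows in the picture. A call takes as long as a camera call. They do not tell look-alikes from the thing itself.
- spot_in(query, camera): "at" ([row, column] in pixels, amid what is visible of it).
- trace(query, camera): "mask" (420x560 bool, what is visible of it) and "at" ([row, column] in pixels, amid what is visible of it).
- pinpoint(query, camera): "at" ([row, column] in pixels: a listed point, or the origin of a listed thing).
The state is a dict: "time": time; "joint_positions": joint angles; "dq": joint speeds; "tau": joint torques, N m; "tool_pos": TCP position; "tcp_rot": TCP orientation; "contact_force": force on the tool from outside, world axes, zero at the start; "moment": the same for the moment, N m; "grip_width": finger opening in mm; "finger_force": force on a finger pad.
Only numpy, scipy, OpenCV 4.12 (cv2) and the standard library are available. Lean on these libraries where they do the work, as an engineer would, in place of code of your own. Each camera call takes 0.05 s, during which the arm holds its last target. There are 200 camera calls.

TASK

Take the oblong gift tin out of the wooden rack, set it down on the bare counter and take it again across its narrow sides, because the stage's jaws need its ends free. Lay it flat on the steel plate between the two open jaws, long way from jaw to jaw, slide it back until it has pushed the low back bar firmly against its stop (the stop's setting is unknown: feel for it), let go, and push the tall post of the left jaw inward until both jaws bear snugly on the tin's ends. Press gently enough not to dent the tin, finish with your hand clear of everything and leave all the other things where they stand.

Things in the scene. Friction and masses are not known exactly. Their poses are not given: they have to be found in the camera images.
- tin: Oblong plain aluminium tin with a lid line, 64 long (its x) x 40 wide (its y) x 30 high, 0.10 to 0.18 kg, same after half a turn; dents if pressed on the stage's parts with over 30 N. Origin at the centre of its underside, z up. The only oblong tin in the rack; it starts in any of the three bays, its length along the bay, so that only its ends can be gripped there.
- rack: Fixed wooden rack: floor board 150 (x) x 154 (y), its top 10 mm above the counter; four upright dividers 32 high above it, 56 long in x, 4 thick, at y = -75, -25, +25, +75 mm. The three bays between them run along x, 46 wide, open at both ends. The counter about 0.47 m ahead of the robot, between rack and stage, is bare. Origin at the centre of the underside, z up.
- stage: Fixed dark steel stage plate, 130 (x) x 200 (y), top 20 mm above the counter; origin at the centre of its underside, x away from the robot, y left, z up. Aluminium jaws, 50 wide in x, 32 high above the plate, stand left (+y) and right (-y), each with a foot 12 high reaching 46 mm outward from its inner face.
- plate_centre (a point): Centre of the top of the stage plate, 20 mm above the stage's origin, axes as the stage. The tin's middle belongs at y = 0 here, its length along y; its x is wherever the back bar's stop leaves it (between -12 and +12 mm).
- post (a point): Middle of the upright post on the left jaw, 70 mm above the counter, 36 mm outward (stage +y) of the jaw's inner face. Post 24 (stage x) x 12 (stage y), from 32 to 82 mm above the counter; it moves with the jaw. Pushing its outer face toward stage -y closes both jaws with about 2 N.
- bar (a joint): Travel of the low steel back bar (8 high above the plate, 8 thick in x, 54 long in y) away from the robot along stage x, m: 0 = out, 0.006 = home on its stop. About 2 N slide it; it stays where left. The stop was set by an earlier user: with the bar home its near face is 8 to 32 mm from plate_centre at +x, with the bar out 6 mm nearer. No reading tells the setting.
- backstop: Fixed aluminium block on the plate that carries the back bar on a flat rod: 12 (x) x 50 (y) x 9 high, origin at the centre of its underside, 55 mm from plate_centre at +x. Contact with the tin counts the bar as part of it.
- jaw (a joint): Travel of each jaw inward, m; the two are geared and move equally toward stage y = 0. Inner faces are at stage y = +-(43 mm - value). 0 = wide open (86 mm between faces), limit 0.016; on a tin laid along stage y they bear at 0.011. They stay where they are left.
- round_tin: Bystander in a bay of the rack: round aluminium tin, 40 diameter, 34 high. Origin at the centre of the underside.
- square_tin: Bystander in a bay of the rack: square aluminium tin 40 x 40, 42 high. Origin at the centre of the underside.
- spice_jar: Bystander: small glass jar, 48 diameter, 85 high. Origin at the centre of the underside.
- bowl: Bystander: white bowl, 90 diameter, 45 high. Origin at the centre of the underside.
- weight: Bystander: brass scale weight with a knob, 36 diameter, 44 high. Origin at the centre of the underside.
- tape: Bystander: roll of paper tape lying flat, 64 diameter, 20 high. Origin at the centre of the underside.
Not all that is in view belongs to the job. Of the things shaped like the stage, the steel one is meant.

How it is judged:
By the outcome, as a careful person would: the job done as asked, in the order asked, and still so for the second after the job is handed in, with the robot touching nothing.
It also fails if it takes over 72 s, if anything falls off the work surface, if the arm or the gripper's body presses on something with over 40 N, if the wrist force passes 120 N, or if a joint passes its speed limit or range.

## Working session

There is one attempt and no reset: what is moved stays moved. The work goes in short steps, Python scripts to look and compute and a tool call to move; the robot and the scene stay as the last step left them, time stands still between calls to the robot, and variables do not carry over. Pictures are saved under pics/ and viewed, at most 10 in all, crops included, and the job is handed in when it is done.

Besides the shell and the picture viewer there is one more tool, called after "Request:" as name([rows], argument=value, ...), one row to a line, values as JSON. play_rows: Moves the arm, as the interface text tells. Shifts and turns lie within -1 to 1; 1 stands for 3 cm of shift or 8 degrees of turn. Its arguments: {"type":"object","properties":{"rows":{"type":"array"},"hand":{"type":"number"}},"required":["rows"]}

```bash
mkdir -p pics; ls
python3 - <<'E'
from plant import get_obs, capture, bot, spot_in, trace, pinpoint
import cv2,numpy as np
o=get_obs();print(o)
ims=[]
for c in("top","side"):
    d=capture(c);ims.append(d["frame"])
    cv2.imwrite(f"pics/{c}0.png",d["frame"][:,:,::-1])
    print(c,d["fov_y"],d["cx"],d["cy"],d["rvec"],d["tvec"])
    for q in("tin","rack","stage","plate_centre","post","backstop","bar"):
        print(q,[(np.round(r["at"],1).tolist(),round(r["p"],2)) for r in pinpoint(q,c)][:4])
E
```

```text
pics
{'time': 0.0, 'joint_positions': array([ 9.55012311e-01,  3.42732153e-01,  1.52498556e+00, -8.60313371e-06,
        1.27535234e+00, -1.45995478e-01]), 'dq': array([-0.00115699, -0.00014704,  0.00089655, -0.00055958, -0.00037757,
       -0.00092549]), 'tau': array([ 2.37043561e-03, -4.31246209e+01, -2.44228417e+01,  7.20440643e-02,
        5.58807410e-02, -1.31952056e-04]), 'tool_pos': array([237.43753042, 467.83813814, 240.05101012]), 'tcp_rot': array([-3.14012978e+00, -2.06788483e-04,  2.67180648e+00]), 'contact_force': array([ 0.54440519, -0.7769329 ,  0.13995263]), 'moment': array([ 0.0559874 ,  0.02181937, -0.01160513]), 'finger_force': 0.0, 'grip_width': 91.71737948538825}
top 46.05777847476216 274.4055109323126 214.36215089862895 [ 1.96762598 -2.2539349   0.23565019] [ 78.55568639 492.7668932  998.0710399 ]
tin [([213.5, 167.7], 0.81)]
rack [([214.5, 174.9], 0.83)]
stage [([307.7, 394.2], 0.92), ([198.4, 362.6], 0.73)]
plate_centre [([198.6, 362.3], 0.72), ([303.5, 395.7], 0.64)]
post [([202.4, 333.9], 0.82), ([319.2, 363.5], 0.68)]
backstop [([174.5, 352.6], 0.63), ([282.1, 389.6], 0.62), ([172.6, 259.3], 0.51)]Traceback (most recent call last):
  File "<stdin>", line 10, in <module>
ValueError: it knows: backstop, bowl, plate_centre, post, rack, round_tin, spice_jar, square_tin, stage, tape, tin, weight
```

```bash
cat > h.py <<'E'
from plant import get_obs, capture, bot, spot_in, trace, pinpoint
import cv2,numpy as np
from scipy.spatial.transform import Rotation as Ro
from scipy.optimize import least_squares
class Cam:
    def __init__(s,name):
        s.n=name; o=get_obs() if name=="wrist" else None
        d=capture(name); s.im=d["frame"]; s.c=np.array([d["cx"],d["cy"]]); s.fish=name=="wrist"
        s.f=s.im.shape[0]/2/np.tan(np.radians(d["fov_y"])/2)
        if s.fish:
            s.o=o; T=np.eye(4);T[:3,:3]=Ro.from_euler("xyz",o["tcp_rot"]).as_matrix();T[:3,3]=o["tool_pos"]
            M=np.linalg.inv(T@np.array(d["hand_eye"])); s.R,s.t=M[:3,:3],M[:3,3]
        else: s.R=Ro.from_rotvec(np.ravel(d["rvec"])).as_matrix(); s.t=np.ravel(d["tvec"])
        s.o0=-s.R.T@s.t
    def save(s,fn,crop=None,k=1):
        im=s.im[:,:,::-1]
        if crop: r0,r1,c0,c1=crop; im=im[r0:r1,c0:c1]
        cv2.imwrite(fn,cv2.resize(im,None,fx=k,fy=k,interpolation=cv2.INTER_CUBIC))
    def ray(s,rc):
        u=(np.array([rc[1],rc[0]])-s.c)/s.f
        if s.fish:
            r=np.hypot(*u); v=np.r_[u*np.sinc(r/np.pi),np.cos(r)]
        else: v=np.r_[u,1]
        v=s.R.T@v; return v/np.linalg.norm(v)
    def onz(s,rc,z):
        v=s.ray(rc); return s.o0+v*(z-s.o0[2])/v[2]
    def proj(s,P):
        q=np.atleast_2d(P)@s.R.T+s.t
        if s.fish:
            h=np.hypot(q[:,0],q[:,1]); k=np.arctan2(h,q[:,2])/np.maximum(h,1e-9); u=q[:,:2]*k[:,None]
        else: u=q[:,:2]/q[:,2:]
        u=u*s.f+s.c; return u[:,::-1]   # row,col
def tri(obs):  # [(cam,rc),...]
    A=np.zeros((3,3));b=np.zeros(3)
    for c,rc in obs:
        v=c.ray(rc);P=np.eye(3)-np.outer(v,v);A+=P;b+=P@c.o0
    x=np.linalg.solve(A,b)
    return x,max(np.linalg.norm(np.cross(x-c.o0,c.ray(rc))) for c,rc in obs)
E
python3 - <<'E'
from h import *
t=Cam("top");s=Cam("side")
t.save("pics/top1.png",None,1.4);s.save("pics/side1.png",None,1.4)
for q in("tin","rack","stage","plate_centre","post","backstop","round_tin","square_tin","spice_jar","bowl","weight","tape"):
    a=pinpoint(q,"top");b=pinpoint(q,"side")
    for r in a:
        for w in b:
            if r["p"]>.3 and w["p"]>.3:
                x,e=tri([(t,r["at"]),(s,w["at"])])
                if e<12: print(q,np.round(r["at"]),np.round(w["at"]),np.round(x,1),round(e,1),round(r["p"],2),round(w["p"],2))
E
```

```text
tin [211. 167.] [148. 282.] [546.8 243.6  18.3] 1.9 0.97 0.84
tin [206. 335.] [148. 282.] [448.8 -78.8 324.9] 6.8 0.51 0.84
rack [216. 170.] [157. 279.] [539.6 242.5  -8.6] 0.5 0.65 0.84
rack [198. 364.] [157. 279.] [ 441.3 -118.4  351.2] 0.9 0.43 0.84
rack [198. 364.] [323. 335.] [ 518.7 -190.9   16.1] 2.1 0.43 0.45
stage [199. 363.] [328. 332.] [ 517.3 -192.8    0.8] 0.3 0.96 0.92
stage [309. 394.] [377. 189.] [ 271.4 -213.2    8.3] 1.9 0.78 0.98
plate_centre [307. 396.] [375. 188.] [ 274.5 -215.5   27.6] 0.9 0.8 0.88
plate_centre [199. 362.] [325. 334.] [ 520.  -189.6    3.9] 2.1 0.69 0.78
plate_centre [199. 362.] [327. 332.] [ 518.6 -190.4   -1. ] 0.3 0.69 0.54
post [206. 333.] [275. 318.] [ 506.5 -114.9   53.6] 6.0 0.85 0.84
post [206. 333.] [155. 279.] [448.6 -76.1 312. ] 3.3 0.85 0.69
post [206. 333.] [140. 269.] [440.3 -72.5 334.7] 0.1 0.85 0.34
post [316. 363.] [322. 170.] [ 262.6 -137.9   58.7] 1.9 0.74 0.61
backstop [281. 384.] [360. 225.] [ 330.9 -203.    14.6] 1.3 0.74 0.86
backstop [176. 355.] [312. 361.] [ 570.7 -181.9   12.4] 1.4 0.71 0.94
round_tin [222. 151.] [142. 269.] [527.  282.2   7.4] 2.2 0.78 0.75
square_tin [200. 192.] [166. 292.] [560.5 187.8  12.5] 4.5 0.7 0.78
spice_jar [140. 262.] [216. 378.] [692.6  15.2  -4.6] 1.7 0.97 0.88
bowl [141. 217.] [178. 359.] [694.  116.7   7.6] 1.8 0.67 0.68
weight [173. 258.] [219. 333.] [607.   34.   -9.3] 5.4 0.8 0.51
weight [174. 355.] [219. 333.] [ 510.7 -134.7  237.9] 1.1 0.72 0.51
```

View pics/top1.png

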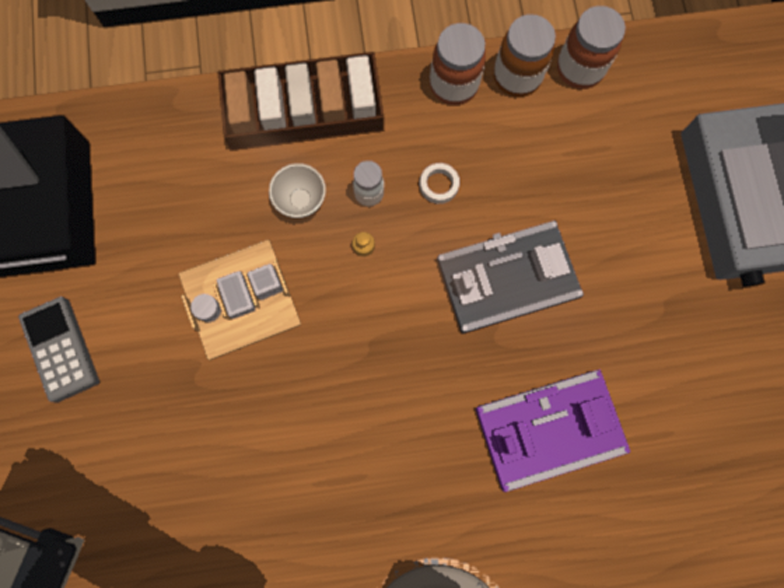

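View pics/side1.png

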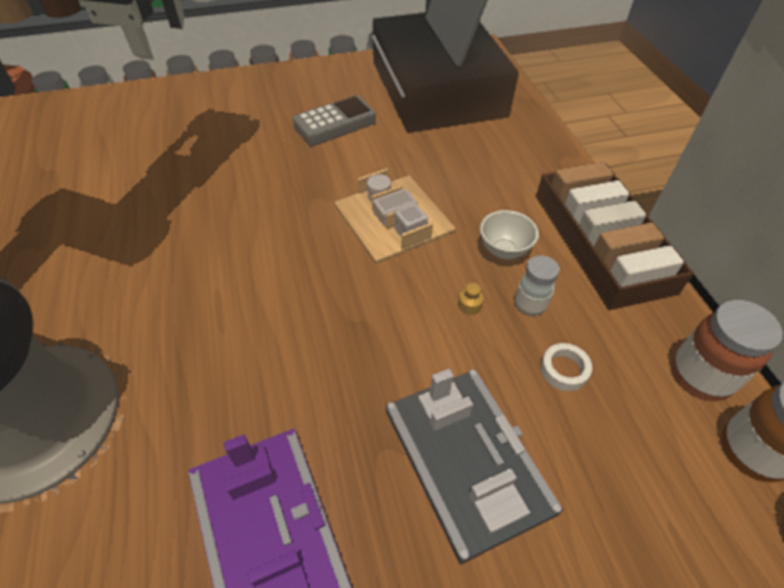

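Candidates in the top picture (original pixels): the steel grey stage is at (199,363) and a purple look-alike at (308,394), so the grey one is meant. The oblong tin is in the middle bay at (211,167), between the round tin (222,151) and the square tin (200,192). I'll move the wrist camera above the rack to confirm this and measure.

Request:
play_rows([
  [[0.97, -0.75, -0.1], [0, 0, -0.55]],
  [[0.97, -0.75, -0.1], [0, 0, -0.55]],
  [[0.97, -0.75, -0.1], [0, 0, -0.55]],
  [[0.97, -0.75, -0.1], [0, 0, -0.55]],
  [[0.97, -0.75, -0.1], [0, 0, -0.55]],
  [[0.97, -0.75, -0.1], [0, 0, -0.55]],
  [[0.97, -0.75, -0.1], [0, 0, -0.55]],
  [[0.97, -0.75, -0.1], [0, 0, -0.55]],
  [[0.97, -0.75, -0.1], [0, 0, -0.55]],
  [[0.9, -0.75, -0.1], [0, 0, -0.55]],
  [[0, 0, 0], [0, 0, 0]],
], hand=1)

```text
time: 3.02
tool_pos: [528.0, 241.4, 210.1]
tcp_rot: [-3.141, 0.0, 1.901]
contact_force: [0.1, 0.2, -0.8]
grip_width: 91.8
finger_force: 0.0
```

Run:
```python
from h import *
w=Cam("wrist");print(w.o["tool_pos"],w.o["tcp_rot"],w.o["time"],w.o0)
w.save("pics/w1.png",None,1.4)
for q in("tin","round_tin","square_tin","rack"):
    for r in trace(q,"wrist"):
        if r["p"]<.3: continue
        c,_=cv2.findContours(r["mask"].astype(np.uint8),cv2.RETR_EXTERNAL,cv2.CHAIN_APPROX_NONE)
        c=max(c,key=cv2.contourArea)[:,0,::-1].astype(float)
        z={"tin":40,"round_tin":44,"square_tin":52,"rack":10}[q]
        P=np.array([w.onz(p,z)[:2] for p in c],np.float32)
        print(q,round(r["p"],2),np.round(r["at"]),cv2.minAreaRect(P))
```

```text
[527.98181079 241.44392948 210.12584689] [-3.14125325e+00  3.85973319e-04  1.90053387e+00] 3.025 [501.48363734 319.45332598 355.35667459]
tin 0.81 [197. 294.] ((544.8651733398438, 239.19837951660156), (63.749549865722656, 42.14247131347656), 13.484014511108398)
round_tin 0.67 [151. 297.] ((530.1311645507812, 285.97076416015625), (38.64426803588867, 40.03034210205078), 19.306482315063477)
square_tin 0.67 [246. 289.] ((557.8056030273438, 191.57461547851562), (41.06257247924805, 47.32178497314453), 15.08236026763916)
rack 0.97 [178. 278.] ((545.96044921875, 228.43228149414062), (150.24221801757812, 172.48773193359375), 13.795686721801758)
```

View pics/w1.png

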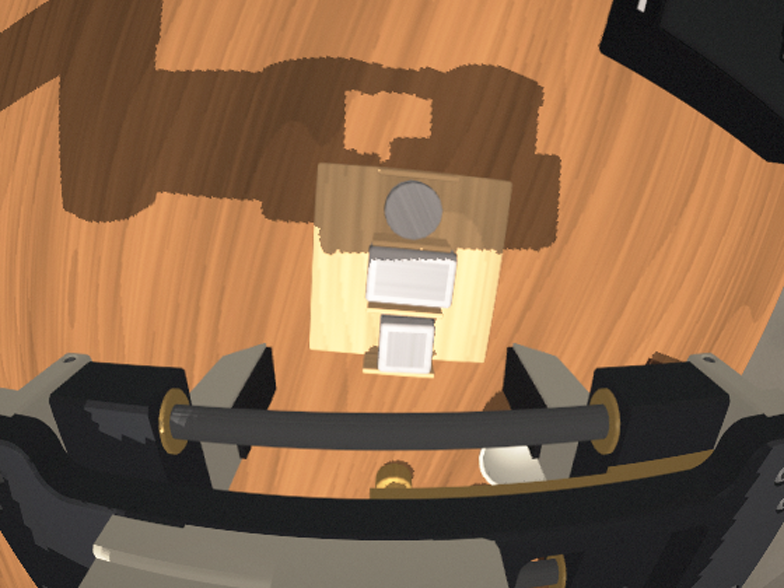

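The wrist view shows the oblong tin in the middle bay at (197,294), with the round tin at (151,297) and the square tin at (246,289). The top-face outline measures 63.7 x 42.1 mm at yaw about 13.5°, which matches the tin. I'll go lower for a second view.

Run:
```python
from h import *
import pickle
w=Cam("wrist")
w.m=max(trace("tin","wrist"),key=lambda r:r["p"])["mask"]; w.p=pinpoint("tin","wrist")[0]["at"]
pickle.dump(w,open("w1.pkl","wb"))
```

Request:
play_rows([
  [[0.14, -0.02, -0.67], [0, 0, -0.16]],
  [[0.14, -0.02, -0.67], [0, 0, -0.16]],
  [[0.14, -0.02, -0.67], [0, 0, -0.16]],
  [[0.14, -0.02, -0.67], [0, 0, -0.16]],
  [[0, 0, 0], [0, 0, 0]],
  [[0, 0, 0], [0, 0, 0]],
])

```text
time: 4.18
tool_pos: [543.5, 241.1, 131.2]
tcp_rot: [3.14, -0.0, 1.815]
contact_force: [-0.5, -0.5, -0.2]
grip_width: 92.0
finger_force: 0.0
```

```bash
cat >> h.py <<'E'
def corners(m):
    c,_=cv2.findContours(m.astype(np.uint8),cv2.RETR_EXTERNAL,cv2.CHAIN_APPROX_NONE)
    return max(c,key=cv2.contourArea)[:,0,::-1].astype(float)
def rect(cam,m,z): return cv2.minAreaRect(np.array([cam.onz(p,z)[:2] for p in corners(m)],np.float32))
E
python3 - <<'E'
from h import *
import pickle
a=pickle.load(open("w1.pkl","rb"))
w=Cam("wrist");print(w.o["tool_pos"],w.o["tcp_rot"],w.o["time"],w.o0)
w.save("pics/w2.png",None,1.4)
w.m=max(trace("tin","wrist"),key=lambda r:r["p"])["mask"]; w.p=pinpoint("tin","wrist")[0]["at"]
pickle.dump(w,open("w2.pkl","wb"))
for z in(35,40,45): print(z,rect(a,a.m,z),rect(w,w.m,z))
print(tri([(a,a.p),(w,w.p)]))
ca,cw=[np.mean(cv2.boxPoints(cv2.minAreaRect(corners(c.m).astype(np.float32))),0) for c in(a,w)]
print("top centre",tri([(a,ca),(w,cw)]))
E
```

```text
[543.5184147  241.12570865 131.19985173] [ 3.14043147e+00 -8.63127629e-05  1.81536671e+00] 4.175 [523.58285944 321.00754004 276.4696393 ]
35 ((546.1690063476562, 238.08445739746094), (66.31221008300781, 43.0733642578125), 13.43922233581543) ((545.4087524414062, 238.8441162109375), (65.2430419921875, 46.199920654296875), 13.856094360351562)
40 ((545.4337768554688, 239.3861083984375), (65.2800521850586, 42.40293884277344), 13.439226150512695) ((544.956787109375, 240.54541015625), (63.89202880859375, 45.243263244628906), 13.856120109558105)
45 ((544.6986083984375, 240.6876983642578), (64.24794006347656, 41.7325325012207), 13.43923282623291) ((544.5047607421875, 242.24673461914062), (62.541133880615234, 44.28664016723633), 13.856106758117676)
(array([548.74944285, 235.88937243,  13.68727034]), np.float64(1.4904377072177215))
top centre (array([546.30751741, 237.06780709,  28.59501779]), np.float64(0.4380538143202378))
```

View pics/w2.png

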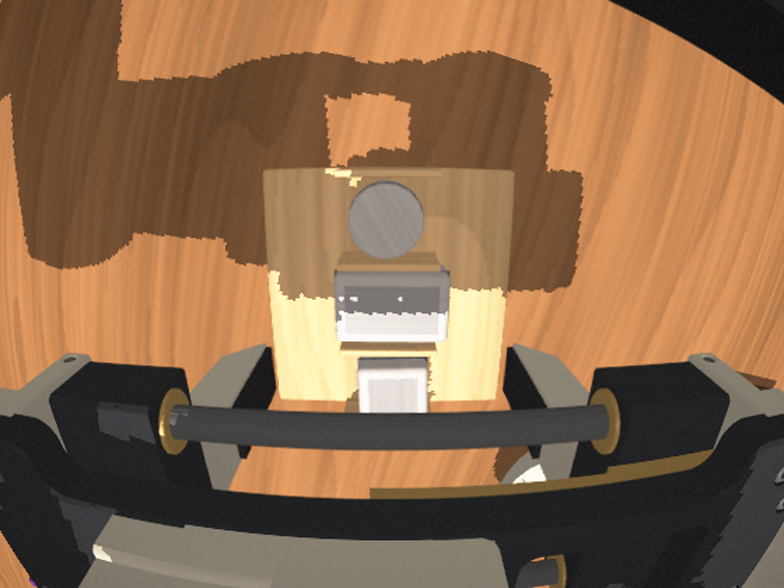

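The second view agrees: tin centre about (545,239), yaw about 13.8°, base near 13.7 against the stated 10, middle bay. I'll descend and grip its ends.

Request:
play_rows([
  [[0.06, -0.08, -0.8], [0, 0, 0]],
  [[0, 0, -0.8], [0, 0, 0]],
  [[0, 0, -0.7], [0, 0, 0]],
  [[0, 0, -0.5], [0, 0, 0]],
  [[0, 0, -0.35], [0, 0, 0]],
  [[0, 0, -0.2], [0, 0, 0]],
  [[0, 0, 0], [0, 0, 0]],
])

```text
time: 5.2
tool_pos: [545.2, 238.4, 29.8]
tcp_rot: [3.142, 0.0, 1.815]
contact_force: [0.1, 0.8, 0.3]
grip_width: 91.6
finger_force: 0.0
```

Request:
play_rows([
  [[0, 0, 0], [0, 0, 0]],
  [[0, 0, 0], [0, 0, 0]],
  [[0, 0, 0], [0, 0, 0]],
  [[0, 0, 0], [0, 0, 0]],
  [[0, 0, 0], [0, 0, 0]],
  [[0, 0, 0], [0, 0, 0]],
], hand=-1)

```text
time: 5.95
tool_pos: [545.3, 238.4, 30.1]
tcp_rot: [3.141, -0.0, 1.814]
contact_force: [-0.2, 0.2, 2.9]
grip_width: 64.0
finger_force: 30.0
```

Request:
play_rows([
  [[0, 0, 0.4], [0, 0, 0]],
  [[0, 0, 0.8], [0, 0, 0]],
  [[0, 0, 0.9], [0, 0, 0]],
  [[0, 0, 0.6], [0, 0, 0]],
  [[0, 0, 0.4], [0, 0, 0]],
])

```text
time: 6.58
tool_pos: [545.3, 238.4, 124.1]
tcp_rot: [3.141, -0.0, 1.814]
contact_force: [0.1, -0.5, -2.0]
grip_width: 64.2
finger_force: 30.0
```

Run:
```python
from h import *
t=Cam("top");s=Cam("side")
for c in(t,s):
    for r in trace("stage",c.n):
        if r["p"]>.3: print(c.n,round(r["p"],2),np.round(r["at"]),rect(c,r["mask"],20))
    for r in trace("backstop",c.n): print(c.n,"bs",round(r["p"],2),np.round(r["at"]),c.onz(r["at"],25))
    for r in pinpoint("post",c.n): print(c.n,"post",round(r["p"],2),np.round(r["at"]),c.onz(r["at"],70))
```

```text
top 0.86 [196. 364.] ((520.0179443359375, -189.87380981445312), (139.11045837402344, 204.26358032226562), 9.133061408996582)
top 0.74 [309. 396.] ((274.6669616699219, -212.9821319580078), (135.03260803222656, 205.4881591796875), 9.463635444641113)
top bs 0.69 [287. 391.] [ 316.30237292 -212.41147303   25.        ]
top bs 0.6 [176. 359.] [ 564.61259108 -186.44221103   25.        ]
top post 0.91 [315. 363.] [ 266.39047537 -135.19769465   70.        ]
top post 0.76 [204. 333.] [ 500.81811057 -113.7059538    70.        ]
side 0.92 [371. 188.] ((273.5904235839844, -203.47515869140625), (131.3466033935547, 209.75335693359375), 9.385641098022461)
side bs 0.6 [364. 214.] [ 315.93177556 -207.73117664   25.        ]
side bs 0.59 [314. 360.] [ 565.0532105  -189.89625819   25.        ]
side post 0.94 [317. 171.] [ 265.20172116 -135.73827342   70.        ]
side post 0.7 [278. 316.] [ 503.23708682 -128.99145875   70.        ]
side post 0.7 [117. 282.] [558.90770234 288.30309019  70.        ]
```

Request:
play_rows([
  [[-0.23, -0.65, 0], [0, 0, 0.97]],
  [[-0.23, -0.65, 0], [0, 0, 0.97]],
  [[-0.23, -0.65, 0], [0, 0, 0.97]],
  [[-0.23, -0.65, 0], [0, 0, 0.97]],
  [[-0.23, -0.65, 0], [0, 0, 0.97]],
  [[-0.23, -0.65, 0], [0, 0, 0.97]],
  [[-0.23, -0.65, -0.2], [0, 0, 0.97]],
  [[-0.23, -0.65, -0.3], [0, 0, 0.97]],
  [[-0.23, -0.65, -0.4], [0, 0, 0.97]],
  [[-0.23, -0.65, -0.4], [0, 0, 0.97]],
  [[-0.2, -0.6, -0.4], [0, 0, 0.97]],
  [[0, 0, -0.4], [0, 0, 0]],
])

```text
time: 8.48
tool_pos: [469.8, 24.6, 59.2]
tcp_rot: [3.141, -0.001, -2.981]
contact_force: [0.0, -0.9, -1.5]
grip_width: 64.3
finger_force: 30.0
```

Request:
play_rows([
  [[0, 0, -0.5], [0, 0, 0]],
  [[0, 0, -0.4], [0, 0, 0]],
  [[0, 0, -0.2], [0, 0, 0]],
  [[0, 0, -0.1], [0, 0, 0]],
  [[0, 0, 0], [0, 0, 0]],
])

```text
time: 9.1
tool_pos: [470.3, 25.4, 23.9]
tcp_rot: [3.142, 0.0, -2.979]
contact_force: [-0.9, -0.2, -1.2]
grip_width: 63.9
finger_force: 30.0
```

Request:
play_rows([
  [[0, 0, -0.06], [0, 0, 0]],
  [[0, 0, -0.05], [0, 0, 0]],
  [[0, 0, 0], [0, 0, 0]],
])

```text
time: 9.48
tool_pos: [470.1, 25.3, 20.6]
tcp_rot: [3.142, 0.0, -2.979]
contact_force: [0.3, -0.6, -1.6]
grip_width: 63.6
finger_force: 30.0
```

Request:
play_rows([
  [[0, 0, -0.03], [0, 0, 0]],
  [[0, 0, 0], [0, 0, 0]],
])

```text
time: 9.72
tool_pos: [470.3, 25.3, 20.1]
tcp_rot: [-3.142, 0.0, -2.979]
contact_force: [-2.2, -1.0, 4.4]
grip_width: 64.1
finger_force: 30.0
```

Request:
play_rows([
  [[0, 0, 0], [0, 0, 0]],
  [[0, 0, 0], [0, 0, 0]],
  [[0, 0, 0], [0, 0, 0]],
  [[0, 0, 0], [0, 0, 0]],
  [[0, 0, 0.4], [0, 0, 0]],
  [[0, 0, 0.7], [0, 0, 0]],
  [[0, 0, 0.8], [0, 0, 0]],
  [[0, 0, 0.7], [0, 0, -0.9]],
  [[0, 0, 0.4], [0, 0, -0.95]],
  [[0, 0, 0], [0, 0, -0.95]],
  [[0, 0, 0], [0, 0, -0.95]],
  [[0, 0, 0], [0, 0, -0.95]],
], hand=1)

```text
time: 11.22
tool_pos: [470.2, 25.3, 110.5]
tcp_rot: [3.141, 0.001, 2.644]
contact_force: [-0.3, -0.0, 0.3]
grip_width: 91.7
finger_force: 0.0
```

Request:
play_rows([
  [[0, 0, 0], [0, 0, -0.95]],
  [[0, 0, 0], [0, 0, -0.95]],
  [[0, 0, 0], [0, 0, -0.95]],
  [[0, 0, 0], [0, 0, -0.95]],
  [[0, 0, 0], [0, 0, -0.95]],
  [[0, 0, 0], [0, 0, -0.95]],
  [[0, 0, 0], [0, 0, -0.9]],
  [[0, 0, 0], [0, 0, 0]],
  [[0, 0, 0], [0, 0, 0]],
])

```text
time: 12.35
tool_pos: [470.2, 25.3, 110.0]
tcp_rot: [3.141, 0.0, 1.729]
contact_force: [-0.8, 0.7, -0.1]
grip_width: 92.2
finger_force: 0.0
```

Run:
```python
from h import *
w=Cam("wrist");print(w.o["tool_pos"],w.o["tcp_rot"],w.o["time"],w.o0)
w.save("pics/w3.png",None,1.4)
for r in trace("tin","wrist"): print(round(r["p"],2),np.round(r["at"]),rect(w,r["mask"],30))
print([(r["at"],w.onz(r["at"],0)) for r in pinpoint("tin","wrist")])
t=Cam("top")
for r in trace("tin","top"): print(round(r["p"],2),np.round(r["at"]),rect(t,r["mask"],30))
```

```text
[470.20456361  25.33010866 110.02284509] [3.14111318e+00 1.56195812e-04 1.72896232e+00] 12.35 [457.3527923  106.70401381 255.27265038]
0.86 [218. 280.] ((470.1744079589844, 28.152210235595703), (39.743404388427734, 68.15852355957031), 9.023360252380371)
[([213.5, 277.5], array([470.66615655,  21.10610927,   0.        ])), ([254.6, 491.3], array([695.64998386,  10.59852745,   0.        ]))]
```

View pics/w3.png

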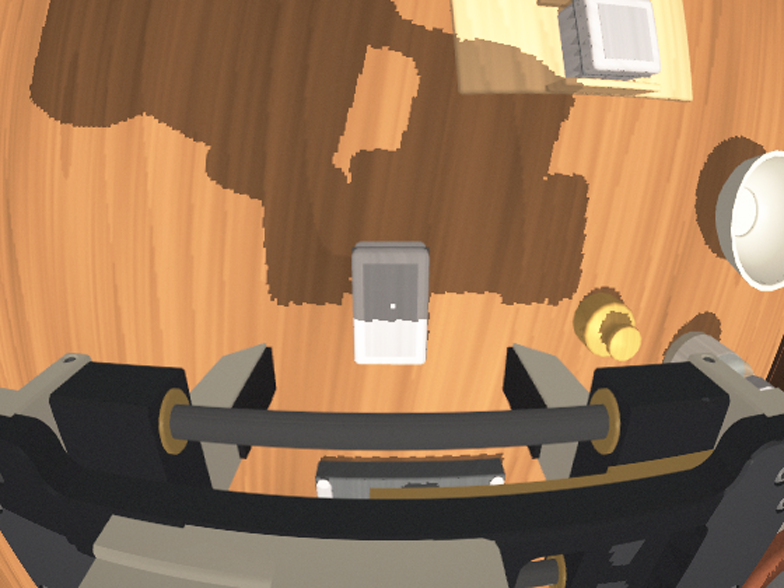

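The tin stands on the bare counter at (470,26), long axis at 99°, between the open fingers. I'll re-grip it across its narrow sides, high enough for the back finger to clear the 8 mm bar.

Run:
```python
from h import *
w=Cam("wrist")
print(w.onz((258.8,278.5),30),w.onz((177.5,279),30))
g=cv2.cvtColor(w.im,cv2.COLOR_RGB2GRAY); print(g[168:186,279],g[250:266,279])
```

```text
[475.50145635  -5.05878493  30.        ] [465.89059324  58.00647208  30.        ]
[ 99 101 100 101 111 132 137 136 118 131 141 141 148 153 155 156 157 158] [246 246 246 246 246 252 253 253 253 247 210 182 182 183 183 183]
```

Request:
play_rows([
  [[0, 0, -0.7], [0, 0, 0]],
  [[0, 0, -0.8], [0, 0, 0]],
  [[0, 0, -0.7], [0, 0, 0]],
  [[0, 0, -0.4], [0, 0, 0]],
  [[0, 0, -0.18], [0, 0, 0]],
  [[0, 0, 0], [0, 0, 0]],
])

```text
time: 13.4
tool_pos: [470.3, 25.3, 26.3]
tcp_rot: [3.141, 0.0, 1.727]
contact_force: [-0.3, 0.3, -0.8]
grip_width: 91.6
finger_force: 0.0
```

Request:
play_rows([
  [[0, 0, 0], [0, 0, 0]],
  [[0, 0, 0], [0, 0, 0]],
  [[0, 0, 0], [0, 0, 0]],
  [[0, 0, 0], [0, 0, 0]],
  [[0, 0, 0], [0, 0, 0]],
  [[0, 0, 0], [0, 0, 0]],
  [[0, 0, 0], [0, 0, 0]],
], hand=-1)

```text
time: 14.28
tool_pos: [470.2, 25.3, 26.3]
tcp_rot: [3.141, 0.0, 1.726]
contact_force: [0.6, -0.6, 1.0]
grip_width: 39.8
finger_force: 30.0
```

Request:
play_rows([
  [[0, 0, 0.5], [0, 0, 0]],
  [[0, 0, 0.9], [0, 0, 0]],
  [[0.13, -0.9, 0.6], [0, 0, 0]],
  [[0.13, -0.92, 0.6], [0, 0, 0]],
  [[0.13, -0.92, 0.6], [0, 0, 0]],
  [[0.13, -0.92, 0.6], [0, 0, 0]],
  [[0.13, -0.92, 0.6], [0, 0, 0]],
  [[0.13, -0.92, 0.6], [0, 0, 0]],
  [[0.13, -0.92, 0.4], [0, 0, 0]],
  [[0.13, -0.92, 0], [0, 0, 0]],
  [[0.13, -0.92, 0], [0, 0, 0]],
  [[0.13, -0.9, 0], [0, 0, 0]],
])

```text
time: 15.78
tool_pos: [508.9, -250.2, 187.8]
tcp_rot: [-3.141, -0.001, 1.726]
contact_force: [-0.7, -0.1, -1.3]
grip_width: 40.2
finger_force: 30.0
```

Request:
play_rows([
  [[0, 0, 0], [0, 0, 0]],
  [[0, 0, 0], [0, 0, 0]],
])

```text
time: 16.02
tool_pos: [508.7, -248.8, 187.7]
tcp_rot: [-3.141, -0.001, 1.726]
contact_force: [0.4, -0.1, -1.2]
grip_width: 39.8
finger_force: 30.0
```

Run:
```python
from h import *
import pickle
w=Cam("wrist");print(w.o["tool_pos"],w.o["tcp_rot"],w.o["time"],w.o0)
pickle.dump(w,open("w4.pkl","wb"))
w.save("pics/w4.png",None,1.4)
for r in trace("stage","wrist"): print(round(r["p"],2),np.round(r["at"]),rect(w,r["mask"],20))
for q,z in(("plate_centre",20),("post",70),("backstop",20),("stage",0)):
    print(q,[(np.round(r["at"],1),round(r["p"],2),w.onz(r["at"],z).round(1)) for r in pinpoint(q,"wrist")])
```

```text
[ 508.73379618 -248.76700053  187.73621305] [-3.14073008e+00 -1.29114998e-03  1.72639907e+00] 16.025 [ 496.31451593 -167.53584127  333.10550568]
0.78 [128.  81.] ((276.62103271484375, -213.22915649414062), (145.15309143066406, 205.30047607421875), 9.968419075012207)
0.55 [122. 306.] ((523.0206298828125, -192.31918334960938), (137.4878387451172, 200.41705322265625), 9.290364265441895)
plate_centre [(array([137.8, 298.9]), 0.6, array([ 520.4, -193.2,   20. ])), (array([136.2,  75.2]), 0.59, array([ 278.4, -219. ,   20. ]))]
post [(array([ 47.7, 301.5]), 0.86, array([ 506.8, -116.1,   70. ])), (array([57.3, 40.2]), 0.59, array([ 259.8, -135.8,   70. ]))]
backstop [(array([127.9, 115.5]), 0.91, array([ 331.1, -206.1,   20. ])), (array([138.6, 356. ]), 0.79, array([ 575.8, -184.1,   20. ]))]
stage [(array([138.1, 297.1]), 0.75, array([ 520.1, -195.5,    0. ])), (array([130.4,  78.3]), 0.69, array([ 268.8, -215.1,    0. ]))]
```

View pics/w4.png

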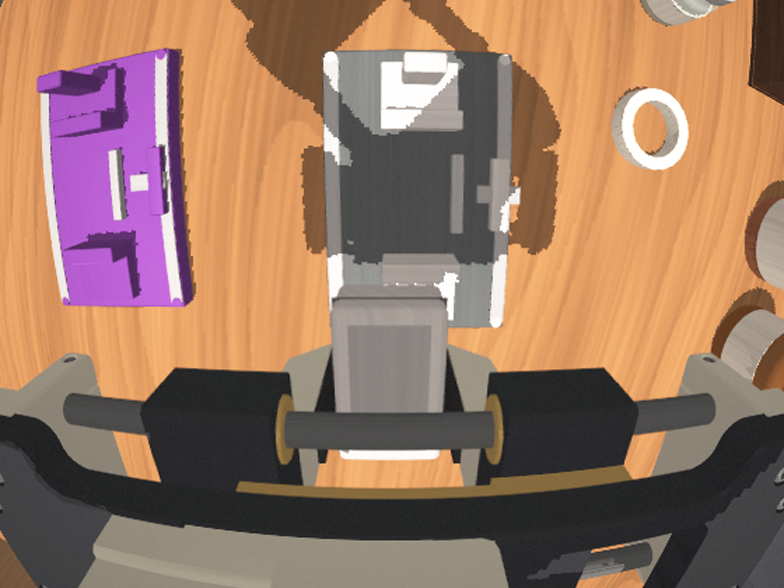

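Run:
```python
from h import *
import pickle
w=pickle.load(open("w4.pkl","rb"))
S=lambda x,y,z:w.onz((y/1.4,x/1.4),z).round(1)
for n,x,y,z in [("TL",325,52,20),("TR",512,55,20),("BR",502,327,20),("bar nearT",451,154,28),("bar nearB",451,234,28),("bar farT",463,154,28),("bar farB",463,234,28),
 ("Rjaw topL",382,254,52),("Rjaw topR",457,254,52),("Ljaw topL",382,109,52),("Ljaw topR",462,109,52),("Ljaw botL",382,129,20),("Ljaw botR",462,129,20),
 ("post topL",403,53,82),("post topR",447,53,82),("post botL",405,74,82),("post botR",446,74,82),("bs L",490,195,29)]: print(n,S(x,y,z))
w.save("pics/w4c.png",(30,190,215,375),3.7)
```

```text
TL [ 442.3 -105.1   20. ]
TR [568.6 -84.6  20. ]
BR [ 600.3 -281.1   20. ]
bar nearT [ 536.8 -162.9   28. ]
bar nearB [ 546.5 -216.6   28. ]
bar farT [ 544.8 -161.4   28. ]
bar farB [ 554.7 -215.2   28. ]
Rjaw topL [ 501.6 -232.5   52. ]
Rjaw topR [ 548.8 -224.9   52. ]
Ljaw topL [ 487.8 -142.8   52. ]
Ljaw topR [ 535.7 -134.3   52. ]
Ljaw botL [ 488.9 -153.6   20. ]
Ljaw botR [ 542.5 -144.3   20. ]
post topL [ 495.  -112.4   82. ]
post topR [ 518.5 -108.    82. ]
post botL [ 497.9 -124.1   82. ]
post botR [ 519.8 -120.1   82. ]
bs L [ 567.9 -185.4   29. ]
```

View pics/w4c.png

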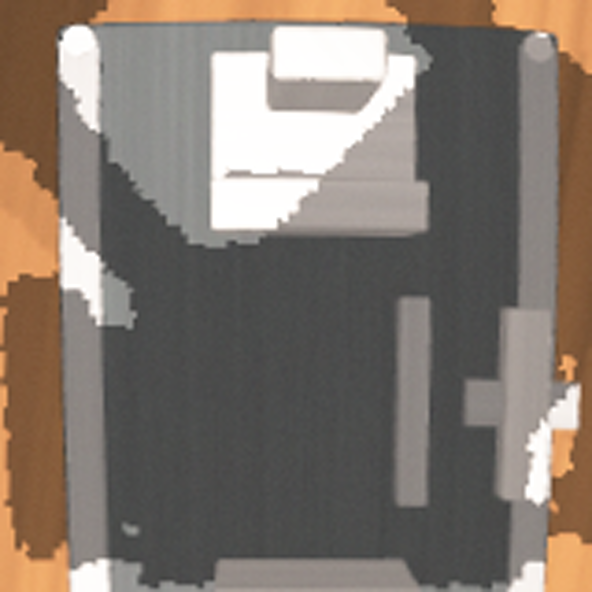

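Run:
```python
from h import *
import pickle
w=pickle.load(open("w4.pkl","rb"))
P=lambda x,y,z:w.onz((y/3.7+30-.5,x/3.7+215-.5),z)
pts=[ # name, crop x,y, z, stage coords (x,y or None)
("TL",60,24,20,-65,100),("TR",557,30,20,65,100),
("barT",413,297,28,None,27),("barB",411,506,28,None,-27),
("Lj L",211,232,52,-25,43),("Lj R",428,232,52,25,43),
("Rj L",216,558,20,-25,-43),("Rj R",405,558,20,25,-43),
("post1",272,27,82,-12,85),("post2",386,27,82,12,85),("post3",272,80,82,-12,73),("post4",386,80,82,12,73),
("bsT",499,308,29,49,25),("bsB",496,500,29,49,-25)]
W=np.array([P(x,y,z)[:2] for _,x,y,z,_,_ in pts])
def back(p): 
    c,s=np.cos(p[2]),np.sin(p[2]); d=W-p[:2]; return np.c_[c*d[:,0]+s*d[:,1],-s*d[:,0]+c*d[:,1]]
M=np.array([[np.nan if a is None else a,b] for *_,a,b in pts],float)
r=least_squares(lambda p:(lambda e:np.where(np.isnan(e),0,e).ravel())((back(p)-M)*[1,1]) if 0 else np.nan_to_num(np.where(np.isnan(M),0,back(p)-np.nan_to_num(M))).ravel(),[520,-190,.16],x_scale=[1,1,.01],loss="soft_l1",f_scale=1.5)
print(r.x[:2],np.degrees(r.x[2]))
for n,b,m in zip(pts,back(r.x),M): print(n[0],b.round(1),m)
print("bar near face base",P(398,300,20),P(393,503,20), "stage-x of it:")
q=W.copy();W=np.array([P(398,300,20)[:2],P(393,503,20)[:2]]);print(back(r.x))
```

```text
[ 519.86711213 -192.81120988] 9.200455235161476
TL [-63.9 100.2] [-65. 100.]
TR [ 64.7 100.7] [ 65. 100.]
barT [25.3 27.1] [nan 27.]
barB [ 25.8 -26.9] [ nan -27.]
Lj L [-24.9  42.1] [-25.  43.]
Lj R [25.2 42.6] [25. 43.]
Rj L [-24.9 -42.5] [-25. -43.]
Rj R [ 25.7 -42.5] [ 25. -43.]
post1 [-11.6  84.3] [-12.  85.]
post2 [11.8 84.8] [12. 85.]
post3 [-11.7  72.8] [-12.  73.]
post4 [11.7 73.2] [12. 73.]
bsT [47.3 25. ] [49. 25.]
bsB [ 48.1 -24.9] [ 49. -25.]
bar near face base [ 537.91907421 -163.37017865   20.        ] [ 546.08843503 -216.48190338   20.        ] stage-x of it:
[[ 22.52702145  26.17596148]
 [ 22.0993012  -27.55867181]]
```

Stage fit is good to under 1 mm on known features: centre (519.9, -192.8), yaw 9.2°. The bar's near face is at about 22 mm stage x. I'm now laying the tin down at stage x = -8.

Request:
play_rows([
  [[0.06, 0.9, 0], [0, 0, 0.04]],
  [[0.06, 0.89, -0.5], [0, 0, 0]],
  [[0, 0, -0.9], [0, 0, 0]],
  [[0, 0, -0.9], [0, 0, 0]],
  [[0, 0, -0.9], [0, 0, 0]],
  [[0, 0, -0.6], [0, 0, 0]],
  [[0, 0, -0.4], [0, 0, 0]],
  [[0, 0, -0.3], [0, 0, 0]],
  [[0, 0, 0], [0, 0, 0]],
  [[0, 0, 0], [0, 0, 0]],
])

```text
time: 17.58
tool_pos: [513.2, -196.0, 53.8]
tcp_rot: [3.141, 0.001, 1.732]
contact_force: [0.3, 0.3, -0.4]
grip_width: 39.7
finger_force: 30.0
```

Request:
play_rows([
  [[-0.03, 0.03, -0.12], [0, 0, 0]],
  [[0, 0, -0.08], [0, 0, 0]],
  [[0, 0, 0], [0, 0, 0]],
  [[0, 0, 0], [0, 0, 0]],
])

```text
time: 18.08
tool_pos: [511.9, -194.9, 47.3]
tcp_rot: [3.141, 0.0, 1.732]
contact_force: [0.2, -0.2, -1.3]
grip_width: 39.1
finger_force: 30.0
```

Request:
play_rows([
  [[0, 0, -0.03], [0, 0, 0]],
  [[0, 0, 0], [0, 0, 0]],
  [[0, 0, 0], [0, 0, 0]],
])

```text
time: 18.45
tool_pos: [511.9, -194.8, 46.3]
tcp_rot: [3.142, 0.0, 1.732]
contact_force: [0.1, -0.5, -1.7]
grip_width: 40.0
finger_force: 30.0
```

Request:
play_rows([
  [[0, 0, -0.02], [0, 0, 0]],
  [[0, 0, 0], [0, 0, 0]],
  [[0, 0, 0], [0, 0, 0]],
])

```text
time: 18.82
tool_pos: [511.9, -194.9, 46.3]
tcp_rot: [3.141, 0.0, 1.732]
contact_force: [-1.4, 0.6, 5.9]
grip_width: 39.8
finger_force: 30.0
```

Request:
play_rows([
  [[0, 0, 0.012], [0, 0, 0]],
  [[0.099, 0.016, 0], [0, 0, 0]],
  [[0.099, 0.016, 0], [0, 0, 0]],
  [[0.099, 0.016, 0], [0, 0, 0]],
  [[0, 0, 0], [0, 0, 0]],
  [[0, 0, 0], [0, 0, 0]],
])

```text
time: 19.58
tool_pos: [520.5, -193.6, 46.3]
tcp_rot: [-3.141, 0.0, 1.732]
contact_force: [-2.5, -0.1, 3.8]
grip_width: 39.7
finger_force: 30.0
```

Request:
play_rows([
  [[0.033, 0.005, 0], [0, 0, 0]],
  [[0.033, 0.005, 0], [0, 0, 0]],
  [[0, 0, 0], [0, 0, 0]],
  [[0, 0, 0], [0, 0, 0]],
])

```text
time: 20.08
tool_pos: [522.0, -193.3, 46.3]
tcp_rot: [-3.14, -0.0, 1.732]
contact_force: [-5.1, -1.2, 5.7]
grip_width: 39.7
finger_force: 30.0
```

Request:
play_rows([
  [[0.033, 0.005, 0], [0, 0, 0]],
  [[0.033, 0.005, 0], [0, 0, 0]],
  [[0, 0, 0], [0, 0, 0]],
])

```text
time: 20.45
tool_pos: [523.4, -193.1, 46.3]
tcp_rot: [-3.139, -0.0, 1.732]
contact_force: [-7.5, -1.7, 7.7]
grip_width: 40.0
finger_force: 30.0
```

Request:
play_rows([
  [[0.033, 0.005, 0.01], [0, 0, 0]],
  [[0.033, 0.005, 0], [0, 0, 0]],
  [[0, 0, 0], [0, 0, 0]],
  [[0, 0, 0], [0, 0, 0]],
])

```text
time: 20.95
tool_pos: [526.1, -192.6, 46.3]
tcp_rot: [-3.14, -0.0, 1.732]
contact_force: [-4.8, -0.8, 4.3]
grip_width: 39.6
finger_force: 30.0
```

Request:
play_rows([
  [[0.033, 0.005, 0], [0, 0, 0]],
  [[0.033, 0.005, 0], [0, 0, 0]],
  [[0, 0, 0], [0, 0, 0]],
  [[0, 0, 0], [0, 0, 0]],
])

```text
time: 21.45
tool_pos: [528.0, -192.3, 46.3]
tcp_rot: [-3.14, -0.0, 1.732]
contact_force: [-5.9, -1.0, 4.3]
grip_width: 39.3
finger_force: 30.0
```

Request:
play_rows([
  [[0.033, 0.005, 0], [0, 0, 0]],
  [[0, 0, 0], [0, 0, 0]],
  [[0, 0, 0], [0, 0, 0]],
])

```text
time: 21.82
tool_pos: [528.1, -192.3, 46.3]
tcp_rot: [-3.138, -0.001, 1.732]
contact_force: [-8.6, -2.7, 7.7]
grip_width: 39.9
finger_force: 30.0
```

Request:
play_rows([
  [[0.033, 0.005, 0], [0, 0, 0]],
  [[0, 0, 0], [0, 0, 0]],
  [[0, 0, 0], [0, 0, 0]],
])

```text
time: 22.2
tool_pos: [528.1, -192.2, 46.3]
tcp_rot: [-3.136, -0.001, 1.733]
contact_force: [-12.8, -3.7, 10.1]
grip_width: 39.6
finger_force: 30.0
```

The tin has stopped at stage x = 8.3 mm while the force rises steadily, so the bar is on its stop. That also matches bar out (22) plus 6 mm. One slightly firmer push, then unload and let go.

Request:
play_rows([
  [[0.02, 0.003, 0], [0, 0, 0]],
  [[0, 0, 0], [0, 0, 0]],
  [[0, 0, 0], [0, 0, 0]],
])

```text
time: 22.58
tool_pos: [528.2, -192.3, 46.3]
tcp_rot: [-3.135, -0.001, 1.733]
contact_force: [-15.2, -3.9, 11.4]
grip_width: 39.6
finger_force: 30.0
```

Request:
play_rows([
  [[-0.02, -0.003, 0.008], [0, 0, 0]],
  [[-0.02, -0.003, 0], [0, 0, 0]],
  [[-0.01, -0.002, 0], [0, 0, 0]],
  [[0, 0, 0], [0, 0, 0]],
])

```text
time: 23.08
tool_pos: [528.0, -192.3, 46.3]
tcp_rot: [-3.138, -0.001, 1.732]
contact_force: [-8.2, -2.5, 5.6]
grip_width: 39.6
finger_force: 30.0
```

Request:
play_rows([
  [[0, 0, 0], [0, 0, 0]],
  [[0, 0, 0], [0, 0, 0]],
  [[0, 0, 0], [0, 0, 0]],
  [[0, 0, 0], [0, 0, 0]],
], hand=0.25)

```text
time: 23.58
tool_pos: [530.0, -192.0, 46.6]
tcp_rot: [3.141, 0.0, 1.732]
contact_force: [-0.1, 0.4, -0.1]
grip_width: 57.4
finger_force: 0.0
```

Request:
play_rows([
  [[0, 0, 0.4], [0, 0, 0]],
  [[0, 0, 0.8], [0, 0, 0]],
  [[0, 0, 0.9], [0, 0, 0]],
  [[0, 0, 0.9], [0, 0, 0]],
  [[0, 0, 0.8], [0, 0, 0]],
  [[0, 0, 0], [0, 0, 0]],
  [[0, 0, 0], [0, 0, 0]],
])

```text
time: 24.45
tool_pos: [529.4, -191.8, 160.2]
tcp_rot: [-3.141, -0.0, 1.732]
contact_force: [-0.5, -0.1, 0.1]
grip_width: 57.6
finger_force: 0.0
```

Run:
```python
from h import *
import pickle
w=Cam("wrist");print(w.o["tool_pos"],w.o["tcp_rot"],w.o["time"],w.o0)
pickle.dump(w,open("w5.pkl","wb"))
w.save("pics/w5c.png",(90,250,180,390),3.7)
for r in trace("tin","wrist"):
    R=rect(w,r["mask"],50); print(round(r["p"],2),R)
    d=np.array(R[0])-[519.9,-192.8];a=np.radians(9.2);print(np.cos(a)*d[0]+np.sin(a)*d[1],-np.sin(a)*d[0]+np.cos(a)*d[1])
```

```text
[ 529.39519062 -191.84822901  160.20421973] [-3.14111838e+00 -4.52683487e-04  1.73207936e+00] 24.45 [ 516.438536   -110.58007414  305.50434721]
0.73 ((527.576416015625, -190.2217254638672), (40.46549987792969, 67.61643981933594), 9.234280586242676)
7.989886229843082 1.317793786136195
0.25 ((695.8907470703125, 10.772480010986328), (111.58787536621094, 47.86859130859375), 31.94225311279297)
206.27425863592202 172.81616792531565
```

View pics/w5c.png

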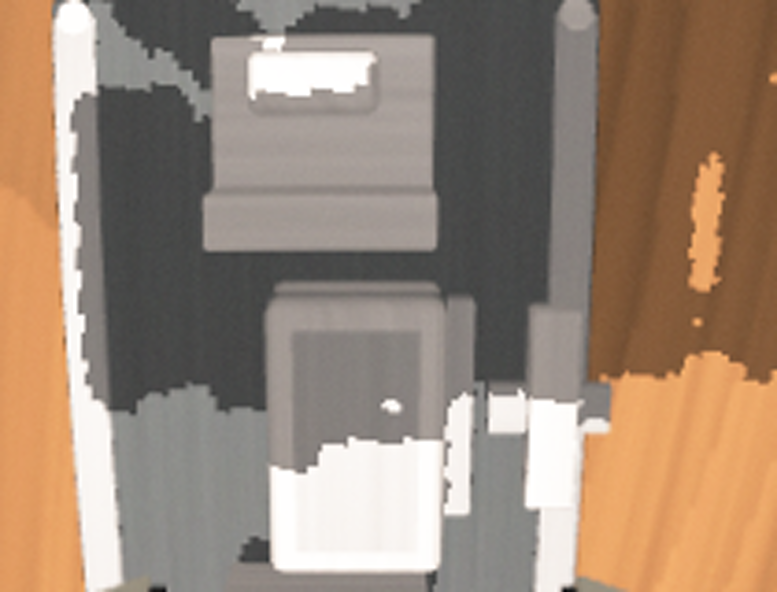

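The tin sits flush on the bar (crop: tin 268–440, bar face at about 443) at stage x = 8, aligned at 9.2° and centred between the jaws. Next, close the fingers and go outside the left post at crop (312,80).

Request:
play_rows([
  [[-0.23, 0.94, 0], [0, 0, 0]],
  [[-0.23, 0.94, 0], [0, 0, 0]],
  [[-0.23, 0.94, 0], [0, 0, 0]],
  [[-0.23, 0.94, 0], [0, 0, 0]],
  [[0, 0, -0.3], [0, 0, 0]],
  [[0, 0, -0.7], [0, 0, 0]],
  [[0, 0, -0.8], [0, 0, 0]],
  [[0, 0, -0.7], [0, 0, 0]],
  [[0, 0, -0.4], [0, 0, 0]],
  [[0, 0, -0.1], [0, 0, 0]],
  [[0, 0, 0], [0, 0, 0]],
], hand=-1)

```text
time: 25.92
tool_pos: [502.4, -79.5, 70.8]
tcp_rot: [3.141, 0.0, 1.732]
contact_force: [0.5, 0.2, 1.0]
grip_width: 0.5
finger_force: 0.0
```

Request:
play_rows([
  [[0.027, -0.165, 0], [0, 0, 0]],
  [[0.027, -0.165, 0], [0, 0, 0]],
  [[0.027, -0.165, 0], [0, 0, 0]],
  [[0, 0, 0], [0, 0, 0]],
])

```text
time: 26.42
tool_pos: [504.8, -94.6, 70.8]
tcp_rot: [3.141, 0.0, 1.731]
contact_force: [1.0, -0.3, -0.4]
grip_width: 0.4
finger_force: 0.0
```

Request:
play_rows([
  [[0.011, -0.066, 0], [0, 0, 0]],
  [[0.011, -0.066, 0], [0, 0, 0]],
  [[0.011, -0.066, 0], [0, 0, 0]],
  [[0, 0, 0], [0, 0, 0]],
  [[0, 0, 0], [0, 0, 0]],
])

```text
time: 27.05
tool_pos: [505.5, -100.0, 70.6]
tcp_rot: [-3.142, 0.0, 1.732]
contact_force: [-0.8, 0.6, 0.1]
grip_width: 0.3
finger_force: 0.5
```

Request:
play_rows([
  [[0.011, -0.066, 0], [0, 0, 0]],
  [[0.011, -0.066, 0], [0, 0, 0]],
  [[0, 0, 0], [0, 0, 0]],
  [[0, 0, 0], [0, 0, 0]],
])

```text
time: 27.55
tool_pos: [506.3, -104.2, 70.6]
tcp_rot: [3.141, 0.0, 1.732]
contact_force: [0.0, 0.6, 1.0]
grip_width: 0.3
finger_force: 0.1
```

Request:
play_rows([
  [[0.011, -0.066, 0], [0, 0, 0]],
  [[0.011, -0.066, 0], [0, 0, 0]],
  [[0, 0, 0], [0, 0, 0]],
  [[0, 0, 0], [0, 0, 0]],
])

```text
time: 28.05
tool_pos: [506.9, -108.1, 70.6]
tcp_rot: [3.142, 0.0, 1.732]
contact_force: [-0.9, 0.7, 0.9]
grip_width: 0.6
finger_force: 0.7
```

Request:
play_rows([
  [[0.011, -0.066, 0], [0, 0, 0]],
  [[0, 0, 0], [0, 0, 0]],
  [[0, 0, 0], [0, 0, 0]],
])

```text
time: 28.42
tool_pos: [506.9, -108.4, 70.7]
tcp_rot: [-3.141, -0.002, 1.732]
contact_force: [-0.1, 9.2, 3.3]
grip_width: 0.2
finger_force: 4.6
```

Run:
```python
from h import *
t=Cam("top");
for r in pinpoint("post","top"): print(np.round(r["at"],1),round(r["p"],2),t.onz(r["at"],70).round(1))
s=Cam("side")
for r in pinpoint("post","side"): print(np.round(r["at"],1),round(r["p"],2),s.onz(r["at"],70).round(1))
k=4
a=cv2.resize(t.im[155:240,305:405],None,fx=k,fy=k,interpolation=3); b=cv2.resize(s.im[255:400,275:400],None,fx=340/145,fy=340/145,interpolation=3)
cv2.imwrite("pics/c6.png",np.hstack([a,b])[:,:,::-1])
```

```text
[317.4 172. ] 0.89 [ 266.9 -136.9   70. ]
[281.6 322.2] 0.7 [ 511.6 -137.1   70. ]
```

View pics/c6.png

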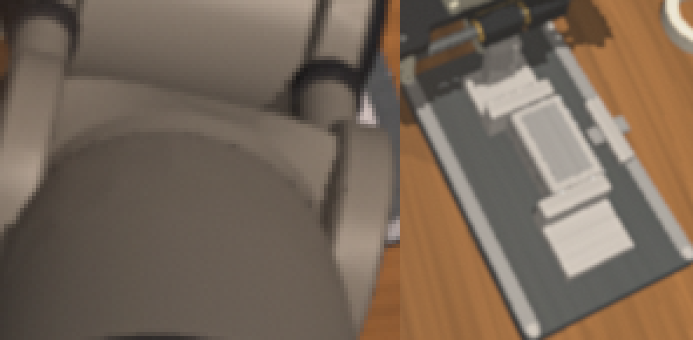

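The side view shows both jaws against the tin's ends, and the 9 N reaction agrees. One small extra push, then back off.

Request:
play_rows([
  [[0.003, -0.02, 0], [0, 0, 0]],
  [[0, 0, 0], [0, 0, 0]],
  [[0, 0, 0], [0, 0, 0]],
])

```text
time: 29.0
tool_pos: [506.9, -108.4, 70.7]
tcp_rot: [-3.141, -0.003, 1.732]
contact_force: [-0.0, 11.6, 5.0]
grip_width: 0.2
finger_force: 6.0
```

Request:
play_rows([
  [[-0.01, 0.06, 0], [0, 0, 0]],
  [[-0.03, 0.165, 0], [0, 0, 0]],
  [[-0.05, 0.3, 0], [0, 0, 0]],
  [[-0.05, 0.4, 0.3], [0, 0, 0]],
  [[0, 0.3, 0.8], [0, 0, 0]],
  [[0, 0, 0.9], [0, 0, 0]],
  [[0, 0, 0.9], [0, 0, 0]],
  [[0, -0.8, 0.3], [0, 0, 0]],
  [[0, -0.9, 0], [0, 0, 0]],
  [[0, -0.9, 0], [0, 0, 0]],
  [[0, -0.9, 0], [0, 0, 0]],
  [[0, -0.9, 0], [0, 0, 0]],
])

```text
time: 30.5
tool_pos: [503.2, -206.0, 167.3]
tcp_rot: [3.141, 0.0, 1.732]
contact_force: [-0.4, 0.6, -0.3]
grip_width: 0.7
finger_force: 0.0
```

Request:
play_rows([
  [[0.1, -0.9, 0], [0, 0, 0]],
  [[0, 0, 0], [0, 0, 0]],
  [[0, 0, 0], [0, 0, 0]],
])

```text
time: 30.88
tool_pos: [506.0, -231.8, 166.9]
tcp_rot: [3.142, -0.0, 1.732]
contact_force: [0.9, -0.4, 0.2]
grip_width: 0.6
finger_force: 0.0
```

Run:
```python
from h import *
w=Cam("wrist");print(w.o["tool_pos"],w.o["tcp_rot"],w.o["time"],w.o0)
w.save("pics/w7c.png",(60,220,190,400),3.7)
a=np.radians(9.2)
def st(p): d=np.array(p[:2])-[519.9,-192.8];return (np.cos(a)*d[0]+np.sin(a)*d[1]).round(1),(-np.sin(a)*d[0]+np.cos(a)*d[1]).round(1)
for r in trace("tin","wrist"):
    R=rect(w,r["mask"],50); print(round(r["p"],2),R,st(R[0]))
for r in pinpoint("post","wrist"): print("post",st(w.onz(r["at"],70)))
```

```text
[ 506.02091392 -231.83089658  166.86385027] [ 3.14156578e+00 -4.05559501e-04  1.73230265e+00] 30.875 [ 492.9736571  -150.57046809  312.16014469]
0.92 ((527.1879272460938, -191.06985473632812), (41.5708122253418, 64.46640014648438), 9.411446571350098) (np.float64(7.5), np.float64(0.5))
post (np.float64(-0.6), np.float64(67.3))
post (np.float64(-249.6), np.float64(99.1))
```

View pics/w7c.png

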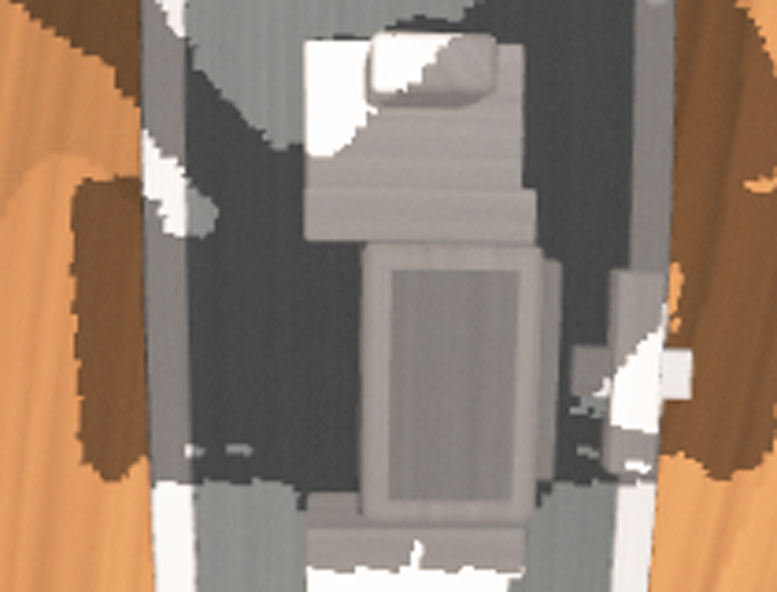

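The tin is clamped between both jaws (crop rows 243 and 520) and flush with the back bar. The post is at about 67 mm (68 expected), and the hand is clear. Handing in.

```bash
python3 -c "
from plant import bot
print(bot.close_job())"
```

```text
the job is handed in; nothing more can be done
None
```

The job is handed in at about 31 s of the 72 s allowed: the tin lies flat on the steel plate, pushed back until the bar hit its stop (15 N at most), with both jaws bearing on its ends (under 12 N) and the hand clear of everything.

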